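# Load a sample carrier into the coater's empty feed guide

## Robot

A 6-joint arm with a two-finger parallel gripper is mounted at the origin on the work surface. World frame = base frame: x ahead of the robot, y to its left, z up, the work surface at z = 0. Lengths are in mm, angles in degrees, forces in N, time in s.
With the tool pointing down it reaches from about 300 to 850 mm from the base axis. Payload 4.2 kg.
Tool frame: the origin (TCP) lies on the centre line of the jaws, within the pads' length; the fingertips stand 14 mm ahead of it and the grasp point (between the pads) lies 5 mm behind it (env.finger_overhang is the z of the fingertips in the tool frame, in mm); z points along the fingers, y is the line along which they close (so a half turn about z gives the same grasp; the last joint's range is limited). The gripper opens to 91 mm and grips with 3 to 60 N. Pads are 32 mm wide; open, the fingers measure 118 mm over their backs; the gripper's body (76 mm by 178 mm) begins 60 mm behind the grasp point.
Start: joints at [-73.74, 18.312, 89.639, -0, 72.044, -1.146], TCP at [172.013, -548.683, 227.976] pointing down, gripper open.
Joint ranges: [-177.97, 177.97], [-48.28, 115.42], [12.27, 149.76], [-77.06, 257.06], [2.81, 150.46], [-146.56, 146.56]. Speed limits (degrees/s): [147.25, 147.25, 180, 180, 180, 180].

## Interface

Orientations are given as [roll, pitch, yaw] about the fixed x, y, z axes, in that order (R = Rz(yaw) Ry(pitch) Rx(roll)).
In Python, from workcell import sensors, viewer, env gives the robot as it stands. The module is installed in compiled form; this text tells all that it offers.
- The arm moves only by the tool step_arm, never from a script. Its argument "plan" is one flat list of numbers, 6 for each row, row after row: the shift along the tool's x, y, z in cm, then the turn, a rotation vector about the tool's x, y, z in rad. In form: [x, y, z, wx, wy, wz, x, y, z, wx, wy, wz, ...]. A call has 1 to 5 rows; each row shifts and turns the commanded pose from where the row before left it, along the tool's axes as they then stand; what a row does not reach is not made up. A row lasts 1/12 s, in which the tool goes at most 41.7 mm and 7.16 degrees, less where a joint would pass 70% of its speed; a pose out of reach is approached as far as the arm can. A call is refused whole if a number of a shift passes 4.17 or a number of a turn 0.125, either way. A call with a gripper value outside its range is refused whole. "hand" is the finger opening in cm, from 0 to 9.12, set as the call begins (left out, the last holds). The fingers move at their own pace and stop on an object; "newtons" is the grip in N (left out, the last holds). Time passes only in rows, so rows that do not move let the fingers close. It gives the time, the measured TCP pose, the force, the opening and the grip force at its end, in the units of the state.
- sensors.state(): the state, without advancing time (a new reading comes with each control period).
- viewer.grab_frame(name): name is "scene" or "top" or "wrist"; returns a dict with "img" (420x560x3 uint8, red, green, blue), "fx", "fy", "cx", "cy" (pixels), "position" and "attitude" of the camera in the world. Camera axes: x right, y down, z forward; pixel columns grow to the right and rows downward; lengths in mm; the calibration is good to about 2 mm. A picture is of the moment at which its call begins. There is no depth.
- env.job_done(): hands the job in; it is judged then, once.
Trained networks look in a picture, given as the dict that the camera call returned (one of the last four; its "shot" number tells which), for a name from the list of things; names that differ only in an ending like _2 or _b are one class to them, and where a whole thing is asked for, a point or a joint stands for the part that bears it (a point fixed in the world has none). Each returns a list of dicts, best first, with "score" (0 to 1); they miss things now and then, are a little off and sometimes report something else, mostly with a low value. They report only what shows in the picture. A call takes as long as a camera call. They do not tell look-alikes from the thing itself.
- viewer.boxes_of(name, picture): "location" ([column, row] in pixels, amid what is visible of it).
- viewer.pinpoint(name, picture): "location" ([column, row] in pixels: a listed point, or the origin of a listed thing).
The state is a dict: "time_s": time; "qpos": joint angles; "qvel": joint speeds; "effort": joint torques, N m; "ee_pos": TCP position; "ee_rot": TCP orientation; "force": force on the tool from outside, world axes, zero at the start; "torque": the same for the moment, N m; "gripper_width": finger opening in mm; "gripper_force": force on a finger pad.
Only numpy, scipy, OpenCV 4.12 (cv2) and the standard library are available. Lean on these libraries where they do the work, as an engineer would, in place of code of your own. Each camera call takes 0.05 s, during which the arm holds its last target. There are 200 camera calls.

## Task

Pick up the loose sample carrier (the flat plate with an upright grip bar that lies on the bench) and slide it from the open end into the empty feed guide, under both lips, fully home against the end stop, then let go. Leave the carrier that is already in the other guide and everything else on the bench where they are.

Things in the scene. Friction and masses are not known exactly. Their poses are not given: they have to be found in the camera images.
- carrier_center (a point): The loose sample carrier: flat aluminium plate 110 (x) by 90 (y) by 8 mm with two pink film samples and a black upright grip bar across its middle, 16 mm thick (x), 60 mm long (y), top 53 mm above the plate's underside. This point is on the middle axis, 27 mm above the underside, inside the bar. The same either way round. 0.2 to 0.45 kg.
- guide_empty: Empty feed guide fixed to the bench, left or right of the loaded one. Origin: on its underside, 120 mm from the open end; x is the feed direction (open end to end stop), z up. Dark steel bed 220 (x) by 126 (y) mm, top 20 mm above the bench; open apron from x -120 to -20 mm. From x -20 to 90 mm two bright side walls 94 mm apart with inward lips (74 mm apart, undersides 11, tops 15 mm above the bed). Stop face at x 90 mm.
- guide_empty_mouth (a point): Middle of the empty guide's slot mouth (slot 94 mm wide, 11 mm high), at x = -20 mm of the guide, 25.5 mm above the bench. Axes as the guide's. In the 32 mm ahead of it the side walls flare outwards (about 9 mm a side) and in the 17 mm ahead the lips flare up, as a lead-in.
- guide_empty_home (a point): Where the loose carrier's centre point (27 mm above its underside) lies when it is fully home in the empty guide: 35 mm ahead of the guide's origin along its x, 47 mm above the bench. Axes as the guide's.
- guide_loaded: The other feed guide, identical to the empty one (same origin and axes), with a carrier already home in it.
- loaded_carrier_center (a point): The carrier already in the other guide, identical to the loose one, same point. Not to be moved.
- can: Bystander: tin can, 72 mm across, 100 mm tall. Origin at the centre of its underside.
- tape_roll: Bystander: roll of tape lying flat, 96 mm across, 36 mm tall. Origin at the centre of its underside.
- wide_roll: Bystander: wider roll of tape lying flat, 110 mm across, 50 mm tall. Origin at the centre of its underside.
- jar: Bystander: amber glass jar with a steel cap, 64 mm across, 85 mm tall. Origin at the centre of its underside.
- pot: Bystander: open steel pot, 90 mm across, 70 mm tall. Origin at the centre of its underside.
- spatula: Bystander: spatula lying on the bench. Origin at the centre of its underside (as it lies).
There are look-alikes about, which are no part of the job. What is shaped like the part that bears carrier_center but brown or yellow is not meant.

How it is judged (in metres and radians):
On the way:
1. the carrier's leading edge has entered the empty guide from its open end, under the lips (15 to 75 mm in) (x of carrier_center in the frame of guide_empty_home between -0.095 and -0.035 m and y of carrier_center in the frame of guide_empty_home between -0.005 and 0.005 m and z of carrier_center in the frame of guide_empty_home between -0.004 and 0.004 m and angle between the x axis of carrier_center and the x axis of guide_empty_home, either way round below 0.08 rad), for 0.05 s.
At the end, for the whole second after the job is handed in: The carrier lies flat in the empty guide under both lips, released and at rest, within 5 mm of the end stop (centre within 5 mm across and 4 mm in height of the home point, turned less than 0.08 rad) (x of carrier_center in the frame of guide_empty_home between -0.005 and 0.004 m and y of carrier_center in the frame of guide_empty_home between -0.005 and 0.005 m and z of carrier_center in the frame of guide_empty_home between -0.004 and 0.004 m and angle between the x axis of carrier_center and the x axis of guide_empty_home, either way round below 0.08 rad and linear speed of carrier below 0.01 m/s and contact force between the fingers and carrier below 0.1 N); the robot touches nothing.
It fails at once if the carrier already loaded is moved by more than 15 mm (distance of loaded_carrier_center from where it was at the start of the episode above 0.015 m).
It fails at once if a bystander (can, tape rolls, jar, pot or spatula) is moved by more than 30 mm (distance of any of can, tape_roll, wide_roll, jar, pot, spatula from where it was at the start of the episode above 0.03 m).
It also fails if it takes over 42 s, if anything falls off the work surface, if the arm or the gripper's body presses on something with over 40 N, if the wrist force passes 120 N, or if a joint passes its speed limit or range.

## Working session

There is one attempt and no reset: what is moved stays moved. The work goes in short steps, Python scripts to look and compute and a tool call to move; the robot and the scene stay as the last step left them, time stands still between calls to the robot, and variables do not carry over. Pictures are saved under pics/ and viewed, at most 10 in all, crops included, and the job is handed in when it is done.

Besides the shell and the picture viewer there is one more tool, called after "Call:" as name(argument=value, ...) on one line, values as JSON. step_arm: Moves the arm, as the interface text tells. Its arguments: {"type":"object","properties":{"plan":{"type":"array","items":{"type":"number"}},"hand":{"type":"number"},"newtons":{"type":"number"}},"required":["plan"]}

```bash
mkdir -p pics; cat > h.py <<'E'
import numpy as np, cv2
from scipy.spatial.transform import Rotation as R
from workcell import sensors, viewer, env
def cam(p):
    a=np.array(p["attitude"],float)
    M=a if a.shape==(3,3) else (R.from_euler('xyz',a,degrees=True).as_matrix() if a.size==3 else R.from_quat(a).as_matrix())
    return np.array(p["position"],float),M
def ray(p,uv):
    o,M=cam(p); d=M@np.array([(uv[0]-p["cx"])/p["fx"],(uv[1]-p["cy"])/p["fy"],1]); return o,d/np.linalg.norm(d)
def atz(p,uv,z):
    o,d=ray(p,uv); return o+d*(z-o[2])/d[2]
def tri(rs):
    A=sum(np.eye(3)-np.outer(d,d) for o,d in rs); b=sum((np.eye(3)-np.outer(d,d))@o for o,d in rs); return np.linalg.solve(A,b)
def save(p,n): cv2.imwrite(f"pics/{n}.png",cv2.cvtColor(p["img"],cv2.COLOR_RGB2BGR))
E
python3 - <<'E'
from h import *
np.set_printoptions(precision=1,suppress=True)
s=viewer.grab_frame("scene");t=viewer.grab_frame("top")
print(s["position"],s["attitude"],t["position"],t["attitude"],s["fx"])
img=[]
for n,p in(("scene",s),("top",t)):
    save(p,n)
    for k,z in dict(carrier_center=27,guide_empty=0,guide_empty_mouth=25.5,guide_empty_home=47,guide_loaded=0,loaded_carrier_center=47,can=0,tape_roll=0,wide_roll=0,jar=0,pot=0,spatula=0).items():
        for d in viewer.pinpoint(k,p)[:3]:
            print(n,k,round(d["score"],2),np.array(d["location"]),atz(p,d["location"],z))
E
```

```text
[1300.8  486.2  649.7] [-123.1    0.7  122.4] [ 242.2  -13.2 1512.7] [-167.6   -0.3  -86.5] 395.831241624122
scene carrier_center 0.66 [214.6 157.3] [ 326.3 -402.5   27. ]
scene carrier_center 0.65 [200.7 186.6] [ 513.8 -303.2   27. ]
scene carrier_center 0.58 [266.1 178.2] [ 360.8 -156.4   27. ]
scene guide_empty 0.67 [358.7 273.3] [599.5 267.2   0. ]
scene guide_empty_mouth 0.75 [359.9 255.4] [565.8 253.6  25.5]
scene guide_empty_home 0.72 [277.7 232.5] [615.5  48.7  47. ]
scene guide_empty_home 0.61 [353.1 267.7] [639.5 265.1  47. ]
scene guide_loaded 0.89 [279.7 231. ] [553.3  15.6   0. ]
scene loaded_carrier_center 0.79 [273.  226.2] [598.6  23.6  47. ]
scene can 0.76 [183.8 242.3] [ 730.1 -176.     0. ]
scene can 0.19 [273.7 228.8] [553.3  -4.1   0. ]
scene tape_roll 0.59 [455.6 279.6] [501.3 467.9   0. ]
scene wide_roll 0.86 [157.7 224.5] [ 708.2 -297.4    0. ]
scene jar 0.74 [157.8 226. ] [ 713.2 -291.7    0. ]
scene jar 0.7 [286.3 293.7] [748.1 154.5   0. ]
scene jar 0.42 [454.1 279.1] [501.3 464.5   0. ]
scene pot 0.84 [445.6 321.2] [641.6 476.9   0. ]
scene spatula 0.86 [1
[... 339 characters left out ...]
ty_mouth 0.81 [202.6 201.3] [580.4 264.   25.5]
top guide_empty_home 0.63 [202.9 179.1] [651.2 266.5  47. ]
top guide_empty_home 0.28 [204.2 193.6] [601.9 257.3  47. ]
top guide_loaded 0.55 [271.6 207.3] [580.   33.4   0. ]
top loaded_carrier_center 0.72 [274.9 196.9] [605.3  23.4  47. ]
top can 0.95 [334.1 168.6] [ 730.4 -173.3    0. ]
top tape_roll 0.98 [143.3 221.4] [504.5 460.8   0. ]
top wide_roll 0.85 [370.5 177.5] [ 706.3 -299.7    0. ]
top wide_roll 0.51 [272.7 208. ] [577.8  29.5   0. ]
top wide_roll 0.38 [204.  199.1] [594.1 264.8   0. ]
top jar 0.9 [238.1 157.9] [748.2 161.1   0. ]
top jar 0.55 [203.2 178.9] [665.1 274.5   0. ]
top spatula 0.75 [426.2 222. ] [ 561.9 -490.5    0. ]
```

View pics/top.png

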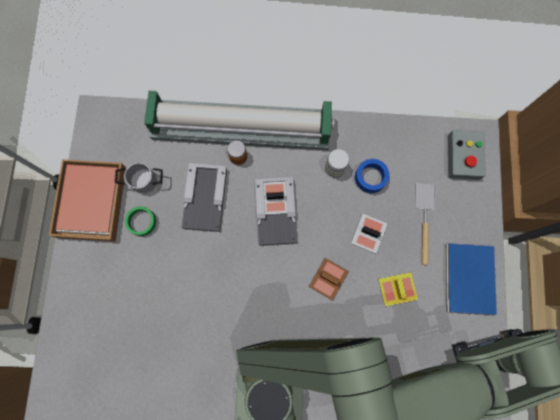

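View pics/scene.png

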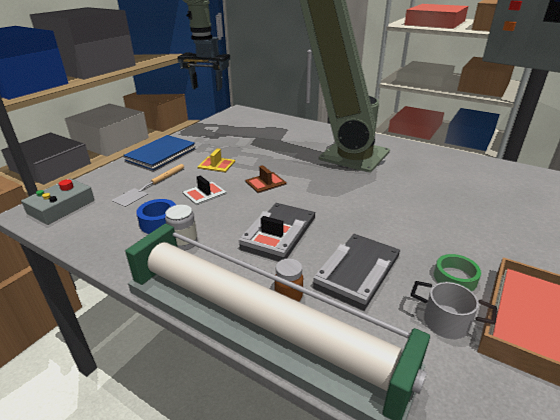

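The top picture shows three look-alikes: a black bar on a white/aluminium plate at (370,233), brown at (329,279) and yellow at (398,289). The fourth carrier, at (275,197), is the loaded one. I choose the black/aluminium one at about (516,-294). The empty guide is at (205,197), about y 260.

```bash
cat >> h.py <<'E'
def go(target,yaw=None,tilt=0):
    "tool-frame shift (cm) and turn (rad) from measured pose to target (pointing down; yaw = direction of tool y's line normal)"
    s=sensors.state(); M=R.from_euler('xyz',s["ee_rot"],degrees=True)
    d=M.inv().apply(np.array(target,float)-s["ee_pos"])/10
    print("t",s["time_s"],"pos",np.round(s["ee_pos"],1),"rot",np.round(s["ee_rot"],2),"shift cm",np.round(d,2),"dist",np.round(np.linalg.norm(d),1))
    if yaw is not None:
        g=R.from_euler('xyz',[180,0,yaw],degrees=True); w=(M.inv()*g).as_rotvec(); print("turn",np.round(w,4))
    print("force",np.round(s["force"],1),"w",s["gripper_width"],s["gripper_force"],"q6",np.round(s["qpos"][5],1))
E
python3 - <<'E'
from h import *
np.set_printoptions(precision=3,suppress=True)
p=viewer.grab_frame("wrist")
s=sensors.state();M=R.from_euler('xyz',s["ee_rot"],degrees=True)
o,C=cam(p)
print("cam in tool",M.inv().apply(o-s["ee_pos"]),"\n",M.inv().as_matrix()@C,p["fx"],M.as_matrix())
t=viewer.grab_frame("top");sc=viewer.grab_frame("scene")
print(tri([ray(sc,[200.7,186.6]),ray(t,[368.1,229.9])]))
print(tri([ray(sc,[359.9,255.4]),ray(t,[202.6,201.3])]))
big=cv2.resize(t["img"][200:320,290:430],None,fx=4,fy=4,interpolation=cv2.INTER_CUBIC)
cv2.imwrite("pics/crop.png",big[:,:,::-1])
go([516,-300,230],0); go([516,-300,230],90)
E
```

```text
cam in tool [  67.783    0.677 -157.867] 
 [[ 0.001 -0.97  -0.241]
 [ 1.     0.001  0.   ]
 [ 0.    -0.241  0.97 ]] 362.7707875696892 [[ 0.954  0.299  0.   ]
 [ 0.299 -0.954 -0.   ]
 [ 0.     0.    -1.   ]]
[ 519.201 -292.502   32.052]
[578.478 259.844  37.153]
t 1.45 pos [ 172.  -548.7  228. ] rot [180.     0.    17.41] shift cm [ 40.26 -13.44  -0.21] dist 42.4
turn [0.    0.    0.304]
force [ 0.8  0.  -0.1] w 91.52800397578096 0.0 q6 -1.1
t 1.45 pos [ 172.  -548.7  228. ] rot [180.     0.    17.41] shift cm [ 40.26 -13.44  -0.21] dist 42.4
turn [ 0.     0.    -1.267]
force [ 0.8  0.  -0.1] w 91.52800397578096 0.0 q6 -1.1
```

View pics/crop.png

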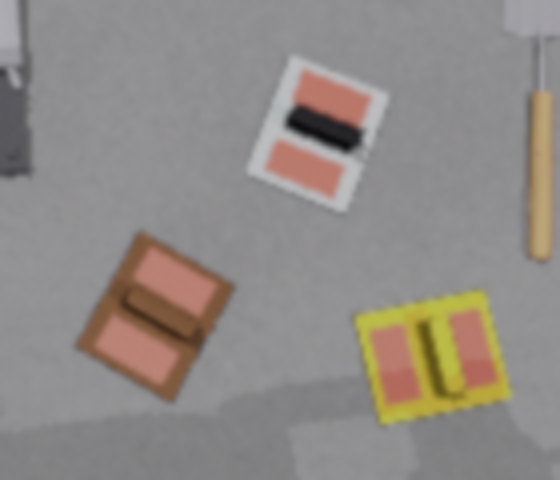

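The crop confirms it: a black bar on an aluminium plate at crop (325,128), with its long axis about 20° clockwise of world x. I'll move above it with the tool yawed to about 70°.

Call:
step_arm(plan=[3.66,-1.22,0,0,0,0,3.66,-1.22,0,0,0,0,3.66,-1.22,0,0,0,0,3.66,-1.22,0,0,0,0,3.66,-1.22,0,0,0,0], hand=9)

```text
time_s: 1.87
ee_pos: [329.5, -434.6, 228.1]
ee_rot: [180.0, -0.0, 17.4]
force: [0.1, -0.3, 0.7]
gripper_width: 89.9
gripper_force: 0.0
```

Call:
step_arm(plan=[3.66,-1.22,0,0,0,0,3.66,-1.22,0,0,0,0,3.66,-1.22,0,0,0,0,3.66,-1.22,0,0,0,0,3.66,-1.22,0,0,0,0])

```text
time_s: 2.28
ee_pos: [486.1, -321.4, 228.1]
ee_rot: [180.0, -0.0, 17.4]
force: [0.1, 0.2, -0.2]
gripper_width: 90.1
gripper_force: 0.0
```

Call:
step_arm(plan=[3.66,-1.22,0,0,0,0,0,0,0,0,0,-0.115,0,0,0,0,0,-0.115,0,0,0,0,0,-0.115,0,0,0,0,0,-0.115])

```text
time_s: 2.7
ee_pos: [516.4, -299.8, 227.8]
ee_rot: [-180.0, 0.0, 44.1]
force: [0.4, -0.1, 0.1]
gripper_width: 90.2
gripper_force: 0.0
```

Call:
step_arm(plan=[0,0,0,0,0,-0.115,0,0,0,0,0,-0.115,0,0,0,0,0,-0.115,0,0,0,0,0,-0.115,0,0,0,0,0,0])

```text
time_s: 3.12
ee_pos: [516.0, -300.2, 228.0]
ee_rot: [-180.0, 0.0, 70.2]
force: [0.1, 0.4, -0.9]
gripper_width: 90.5
gripper_force: 0.0
```

```bash
cat > m.py <<'E'
from h import *
import sys
np.set_printoptions(precision=1,suppress=True)
p=viewer.grab_frame("wrist"); save(p,sys.argv[1])
for k,z in (("carrier_center",27),):
    for d in viewer.pinpoint(k,p)[:3]: print(k,round(d["score"],2),np.array(d["location"]),atz(p,d["location"],z),list(ray(p,d["location"])))
go([516,-293,150],70)
# white plate outline at z=8
hsv=cv2.cvtColor(p["img"],cv2.COLOR_RGB2HSV)
for nm,m,z in(("white",(hsv[...,2]>165)&(hsv[...,1]<40),8),("dark",(hsv[...,2]<50),53)):
    c,_=cv2.findContours(m.astype(np.uint8),cv2.RETR_EXTERNAL,2)
    for q in sorted(c,key=cv2.contourArea)[-3:]:
        if cv2.contourArea(q)<150: continue
        w=np.array([atz(p,x[0],z)[:2] for x in q],np.float32); print(nm,cv2.contourArea(q),q.reshape(-1,2).mean(0),cv2.minAreaRect(w))
E
python3 m.py w1
```

```text
carrier_center 0.96 [279.5 188.2] [ 512.1 -298.4   27. ] [array([ 539.4, -237.3,  385.8]), array([-0.1, -0.2, -1. ])]
carrier_center 0.87 [ 75.5 121.7] [ 349.6 -171.2   27. ] [array([ 539.4, -237.3,  385.8]), array([-0.5,  0.2, -0.9])]
t 3.2167 pos [ 516.1 -300.2  227.9] rot [180.   0.  70.] shift cm [ 0.7 -0.2  7.8] dist 7.8
turn [ 0.  0. -0.]
force [0.  0.4 0.4] w 89.85417664108301 0.0 q6 -11.2
white 1859.5 [462.6 129. ] ((706.5015869140625, -301.2000732421875), (49.65790557861328, 53.90141677856445), 10.508841514587402)
white 3088.5 [249.6  26.7] ((539.7543334960938, -141.40916442871094), (37.306358337402344, 87.4402847290039), 70.25917053222656)
white 73055.0 [244.4 129.4] ((525.529541015625, -259.87255859375), (269.9182434082031, 611.2088012695312), 70.25918579101562)
dark 819.0 [403.5 319. ] ((585.7846069335938, -463.9685363769531), (34.13036346435547, 41.269195556640625), 70.2923355102539)
dark 3218.0 [486.3 288.7] ((687.7824096679688, -465.5118713378906), (124.95143127441406, 87.78243255615234), 54.19526290893555)
dark 27334.5 [190.5 338.7] ((465.55908203125, -424.1631164550781), (174.32525634765625, 602.5867919921875), 70.28153991699219)
```

View pics/w1.png

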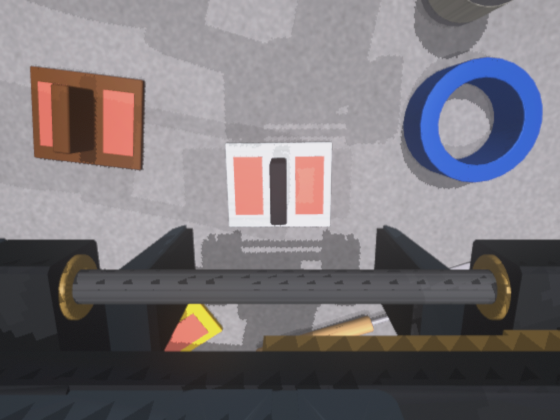

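The wrist picture shows the carrier at (279,185), with plate corners near (226,144), (331,142), (332,226) and (229,227). It is aligned with the tool to within a degree or so. Next I fit the outline and the height.

```bash
python3 - <<'E'
from h import *
np.set_printoptions(precision=1,suppress=True)
p=viewer.grab_frame("wrist")
hsv=cv2.cvtColor(p["img"],cv2.COLOR_RGB2HSV)
roi=np.zeros(hsv.shape[:2],bool); roi[130:240,212:345]=1
m=(((hsv[...,2]>222)|((hsv[...,1]>90)&(hsv[...,2]>150)))&roi).astype(np.uint8)
m=cv2.morphologyEx(m,cv2.MORPH_OPEN,np.ones((3,3)))
c,_=cv2.findContours(m,0,2); q=max(c,key=cv2.contourArea)
for z in (8,): print(cv2.boundingRect(q),cv2.minAreaRect(np.array([atz(p,x[0],z)[:2] for x in cv2.convexHull(q)],np.float32)))
d=(((cv2.cvtColor(p["img"],cv2.COLOR_RGB2GRAY)<45)&roi)).astype(np.uint8)
c,_=cv2.findContours(d,0,2); q=max(c,key=cv2.contourArea); r=cv2.minAreaRect(q); print("bar",r)
t=viewer.grab_frame("top"); b=max(viewer.pinpoint("carrier_center",t),key=lambda d:-np.linalg.norm(np.array(d["location"])-[369,231])); w=max(viewer.pinpoint("carrier_center",p),key=lambda d:d["score"])
print(b["location"],w["location"],"tri",tri([ray(t,b["location"]),ray(p,w["location"])]),cam(p)[0],p["cx"],p["cy"])
E
```

```text
(286, 143, 45, 83) ((540.226318359375, -308.90325927734375), (88.11744689941406, 45.781883239746094), 70.8715591430664)Traceback (most recent call last):
  File "<stdin>", line 11, in <module>
ValueError: max() iterable argument is empty
```

```bash
python3 - <<'E'
from h import *
np.set_printoptions(precision=1,suppress=True)
p=viewer.grab_frame("wrist")
hsv=cv2.cvtColor(p["img"],cv2.COLOR_RGB2HSV)
roi=np.zeros(hsv.shape[:2],bool); roi[130:240,212:345]=1
m=(((hsv[...,2]>205)|((hsv[...,1]>90)&(hsv[...,2]>150)))&roi).astype(np.uint8)
m=cv2.morphologyEx(m,cv2.MORPH_OPEN,np.ones((3,3)))
c=np.argwhere(m)[:,::-1]; q=cv2.convexHull(c.astype(np.int32))
print(cv2.boundingRect(q),cv2.minAreaRect(np.array([atz(p,x[0],8)[:2] for x in q],np.float32)))
w=np.array([atz(p,x,8) for x in([226,144],[331,142],[332,226],[229,227])]); print("corner ctr",w.mean(0),[np.linalg.norm(w[i]-w[i-1]) for i in range(4)],np.degrees(np.arctan2(*(w[1]-w[0])[1::-1])),np.degrees(np.arctan2(*(w[2]-w[3])[1::-1])))
t=viewer.grab_frame("top"); b=min(viewer.pinpoint("carrier_center",t),key=lambda d:np.linalg.norm(np.array(d["location"])-[369,231])); w=max(viewer.pinpoint("carrier_center",p),key=lambda d:d["score"])
print(b["location"],w["location"],"tri",tri([ray(t,b["location"]),ray(p,w["location"])]),p["cx"])
E
```

```text
(225, 142, 107, 85) ((510.7563781738281, -298.7739562988281), (90.0211181640625, 109.22537231445312), 70.7935562133789)
corner ctr [ 511.6 -299.3    8. ] [np.float64(88.86744454108371), np.float64(107.7736001485513), np.float64(89.82827858012249), np.float64(111.81728935996917)] -18.909287431259393 -19.39794715781576
[369.8, 231.3] [277.3, 188.2] tri [ 511.2 -294.7   38.7] 284.2889571042633
```

The centre is (511,-299) and the long axis is at -19.2°, and the measured size of 109x90 matches. Descend and grasp.

Call:
step_arm(plan=[-0.06,-0.52,3.6,0,0,-0.013,0,0,3.8,0,0,0,0,0,3.8,0,0,0,0,0,3.8,0,0,0,0,0,3.0,0,0,0], hand=7)

```text
time_s: 3.88
ee_pos: [509.9, -298.4, 45.4]
ee_rot: [-179.9, -0.0, 70.8]
force: [-0.9, 0.5, 0.7]
gripper_width: 70.0
gripper_force: 0.0
```

Call:
step_arm(plan=[0,0,1.6,0,0,0,0,0,0,0,0,0])

```text
time_s: 4.05
ee_pos: [508.4, -297.4, 27.9]
ee_rot: [-179.5, -0.1, 70.8]
force: [-0.4, 0.6, 0.6]
gripper_width: 69.7
gripper_force: 0.0
```

Call:
step_arm(plan=[0,0,0,0,0,0,0,0,0,0,0,0,0,0,0,0,0,0,0,0,0,0,0,0,0,0,0,0,0,0], hand=0.5, newtons=30)

```text
time_s: 4.47
ee_pos: [511.6, -299.4, 33.3]
ee_rot: [179.9, 0.0, 70.9]
force: [-0.5, 0.1, -0.5]
gripper_width: 39.7
gripper_force: 0.0
```

Call:
step_arm(plan=[0,0,0,0,0,0,0,0,0,0,0,0,0,0,0,0,0,0])

```text
time_s: 4.72
ee_pos: [511.0, -299.0, 32.2]
ee_rot: [180.0, 0.0, 70.9]
force: [-1.0, 0.9, 0.6]
gripper_width: 19.7
gripper_force: 0.0
```

Call:
step_arm(plan=[0,0,0,0,0,0,0,0,0,0,0,0,0,0,0,0,0,0,0,0,-2.0,0,0,0,0,0,-3.0,0,0,0])

```text
time_s: 5.13
ee_pos: [508.5, -297.5, 78.9]
ee_rot: [-179.5, -0.1, 70.9]
force: [1.0, -0.9, -2.9]
gripper_width: 15.8
gripper_force: 30.0
```

Call:
step_arm(plan=[0,0,-3.6,0,0,0,0,0,-3.6,0,0,0,0,0,-3.6,0,0,0,0,0,-3.6,0,0,0,0,0,0,0,0,0])

```text
time_s: 5.55
ee_pos: [514.2, -300.9, 233.6]
ee_rot: [179.2, 0.2, 70.9]
force: [1.1, -0.3, -1.2]
gripper_width: 15.7
gripper_force: 30.0
```

Gripped at 15.8 mm, 30 N. Now to the empty guide.

Call:
step_arm(plan=[3.0,-0.9,0,0,0,0,3.78,-1.15,0,0,0,0,3.78,-1.15,0,0,0,0,3.78,-1.15,0,0,0,0,3.78,-1.15,0,0,0,0])

```text
time_s: 5.97
ee_pos: [517.5, -108.0, 224.5]
ee_rot: [-179.9, 0.0, 70.8]
force: [1.8, 0.1, -1.9]
gripper_width: 16.1
gripper_force: 30.0
```

Call:
step_arm(plan=[3.78,-1.15,0,0,0,0,3.78,-1.15,0,0,0,0,3.78,-1.15,0,0,0,0,3.78,-1.15,0,0,0,0,3.78,-1.15,0,0,0,0])

```text
time_s: 6.38
ee_pos: [525.1, 89.5, 224.6]
ee_rot: [-179.9, 0.1, 70.9]
force: [0.8, 0.0, -3.8]
gripper_width: 15.9
gripper_force: 30.0
```

Call:
step_arm(plan=[3.78,-1.15,0,0,0,0,3.4,-1.15,0,0,0,0,0,0,0,0,0,-0.11,0,0,0,0,0,-0.11,0,0,0,0,0,-0.11])

```text
time_s: 6.8
ee_pos: [527.0, 163.9, 224.2]
ee_rot: [-179.8, 0.1, 90.2]
force: [0.1, 0.1, -3.0]
gripper_width: 16.1
gripper_force: 30.0
```

Call:
step_arm(plan=[0,0,0,0,0,0,0,0,0,0,0,0,0,0,0,0,0,0])

```text
time_s: 7.05
ee_pos: [527.6, 162.8, 225.2]
ee_rot: [-179.9, 0.0, 89.6]
force: [0.3, -0.2, -2.1]
gripper_width: 15.9
gripper_force: 30.0
```

```bash
python3 - <<'E'
from h import *
np.set_printoptions(precision=1,suppress=True)
p=viewer.grab_frame("wrist"); save(p,"g1"); np.save("g1.npy",p,allow_pickle=True)
for k,z in dict(guide_empty=0,guide_empty_mouth=25.5,guide_empty_home=47,carrier_center=0).items():
    for d in viewer.pinpoint(k,p)[:2]: print(k,round(d["score"],2),np.array(d["location"]),atz(p,d["location"],z))
go([500,260,150],90)
E
```

```text
guide_empty 0.69 [362.2  86.7] [606.4 261.4   0. ]
guide_empty_mouth 0.67 [342.9  84.1] [583.1 261.7  25.5]
guide_empty_home 0.78 [412.8  82.7] [641.1 260.6  47. ]
carrier_center 0.86 [282.8 262.5] [525.4  73.3   0. ]
t 7.3 pos [527.9 162.8 225.9] rot [180.    0.   89.7] shift cm [ 9.7 -2.8  7.6] dist 12.6
turn [ 0.  0. -0.]
force [ 0.1  0.5 -2.6] w 15.993636430856442 29.999639689922333 q6 16.2
```

View pics/g1.png

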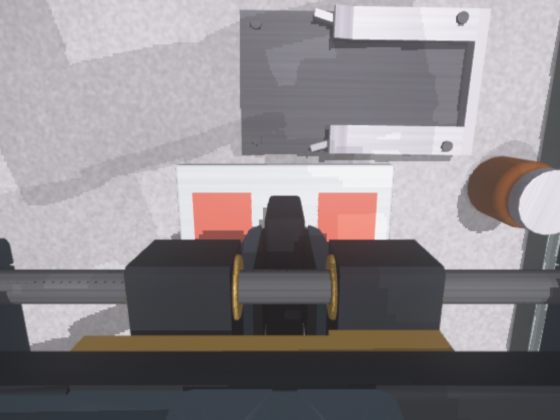

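The guide fills the top of the picture. Its bed's open end is at column 240 (rows 10–155), the lips start at column ~330, and the inner lip edges are near rows 41 and 126. A closer crop will give the edges.

```bash
python3 - <<'E'
from h import *
p=np.load("g1.npy",allow_pickle=True).item()
c=p["img"][0:175,230:495]; b=cv2.resize(c,None,fx=3,fy=3,interpolation=cv2.INTER_CUBIC); cv2.imwrite("pics/g1c.png",b[:,:,::-1])
g=cv2.GaussianBlur(cv2.cvtColor(p["img"],cv2.COLOR_RGB2GRAY),(3,3),0).astype(int)
# bed left edge (bright->dark) per row, top/bottom lip inner edges per column
for r in (25,50,75,100,125,145): print("row",r,"left edge",225+np.argmin(np.diff(g[r,225:260])))
for c in range(345,460,20): print("col",c,"lip top",28+np.argmin(np.diff(g[28:60,c])),"lip bot",105+np.argmax(np.diff(g[105:140,c])))
for c in range(245,320,20): print("col",c,"bed top",2+np.argmin(np.diff(g[2:25,c])),"bed bot",140+np.argmax(np.diff(g[140:162,c])))
E
```

```text
row 25 left edge 239
row 50 left edge 239
row 75 left edge 239
row 100 left edge 239
row 125 left edge 240
row 145 left edge 241
col 345 lip top 38 lip bot 124
col 365 lip top 39 lip bot 124
col 385 lip top 39 lip bot 124
col 405 lip top 39 lip bot 125
col 425 lip top 39 lip bot 125
col 445 lip top 40 lip bot 125
col 245 bed top 9 bed bot 154
col 265 bed top 9 bed bot 153
col 285 bed top 9 bed bot 153
col 305 bed top 10 bed bot 155
```

View pics/g1c.png

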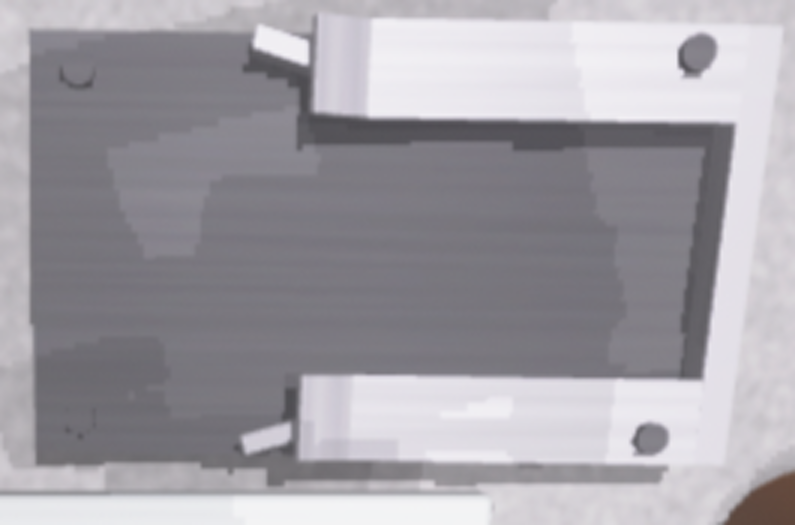

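```bash
python3 - <<'E'
from h import *
np.set_printoptions(precision=1,suppress=True)
p=np.load("g1.npy",allow_pickle=True).item()
def line(a,z): 
    w=np.array([atz(p,x,z)[:2] for x in a]); print(w, np.degrees(np.arctan2(*(w[-1]-w[0])[::-1]))); return w
print("lip top");a=line([(365,39.5),(445,40.3)],35)
print("lip bot");b=line([(345,124.5),(445,125.5)],35)
print("bed left z20");line([(240,15),(240.8,145)],20)
print("bed top/bot");line([(245,10),(305,10.5)],20);line([(245,154),(305,154.8)],20)
print("x=-20 marks");line([(353.3,39.5),(347.3,125)],35)
print("stop face top");line([(230+735/3,124/3),(230+705/3,378/3)],35)
# held carrier
g=cv2.cvtColor(p["img"],cv2.COLOR_RGB2GRAY).astype(int)
s=sensors.state(); zt=s["ee_pos"][2]-32+8; print("ztop",zt)
print("plate front corners");line([(178.5,165),(392,165)],zt)
E
```

```text
lip top
[[599.9 298.2]
 [670.7 297.1]] -0.8827363172805016
lip bot
[[584.8 225. ]
 [678.1 223.6]] -0.8900586611885059
bed left z20
[[488.3 322.4]
 [485.  205.7]] -91.63343859017083
bed top/bot
[[493.  326.5]
 [547.4 325.7]] -0.7939091927865409
[[488.9 196.9]
 [548.5 195.8]] -1.08247589048219
x=-20 marks
[[589.6 298.2]
 [586.9 224.6]] -92.06054553354711
stop face top
[[697.3 296.1]
 [696.8 223. ]] -90.39253090662552
ztop 201.88591998737837
plate front corners
[[475.4 208.1]
 [582.  207.5]] -0.3211193761188621
```

The guide is at yaw -1.0° with its origin near x 607. Its centre line passes y 261.3 at x 590, so home is about (642, 260.5). The carrier is held square and centred within 1 mm. I'll move over the apron and go down.

Call:
step_arm(plan=[3.34,-1.25,0,0,0,0.012,3.34,-1.25,0,0,0,0,3.34,-1.25,0,0,0,0,0,0,3.0,0,0,0,0,0,3.8,0,0,0])

```text
time_s: 7.72
ee_pos: [493.4, 266.8, 160.6]
ee_rot: [179.5, -0.3, 89.2]
force: [0.4, -0.2, -2.8]
gripper_width: 15.6
gripper_force: 30.0
```

Call:
step_arm(plan=[0,0,3.8,0,0,0,0,0,3.8,0,0,0,0,0,1.2,0,0,0,0,0,0,0,0,0,0,0,0,0,0,0])

```text
time_s: 8.13
ee_pos: [491.8, 263.7, 69.8]
ee_rot: [-180.0, 0.0, 89.1]
force: [1.0, 0.2, -2.1]
gripper_width: 15.8
gripper_force: 30.0
```

```bash
python3 - <<'E'
from h import *
np.set_printoptions(precision=1,suppress=True)
p=viewer.grab_frame("wrist"); save(p,"g2"); np.save("g2.npy",p,allow_pickle=True)
for k,z in dict(guide_empty=0,guide_empty_mouth=25.5,guide_empty_home=47,carrier_center=65).items():
    for d in viewer.pinpoint(k,p)[:1]: print(k,round(d["score"],2),np.array(d["location"]),atz(p,d["location"],z))
go([491,263,53],89)
E
```

```text
guide_empty 0.79 [459.  225.9] [606.3 261.5   0. ]
guide_empty_mouth 0.75 [446.7 240.4] [587.3 260.5  25.5]
carrier_center 0.96 [284.  262.7] [492.1 264.1  65. ]
t 8.3833 pos [492.6 264.1  71.7] rot [179.8  -0.1  89.1] shift cm [-0.1 -0.2  1.9] dist 1.9
turn [ 0. -0.  0.]
force [-0.4 -0.1 -2.7] w 15.88412989149561 29.999427795410156 q6 28.0
```

View pics/g2.png

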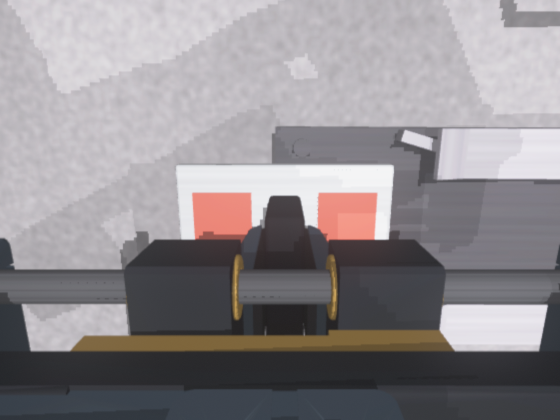

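The plate's front edge is at row 164, and the upper lip's inner edge is at row ~180 from column 440. I'll compare the two in y.

```bash
python3 - <<'E'
from h import *
np.set_printoptions(precision=1,suppress=True)
p=np.load("g2.npy",allow_pickle=True).item()
g=cv2.GaussianBlur(cv2.cvtColor(p["img"],cv2.COLOR_RGB2GRAY),(3,3),0).astype(int)
for c in (480,510,540):
    r=165+np.argmin(np.diff(g[165:200,c]))+.5; w=atz(p,(c,r),35); print("lip",r,w,"centre y",w[1]-37)
    r=290+np.argmax(np.diff(g[290:325,c]))+.5; w=atz(p,(c,r),35); print(" low lip",r,w)
for c in (300,340,380):
    r=120+np.argmin(np.diff(g[120:140,c]))+.5; w=atz(p,(c,r),20); print("bed",r,w,w[1]-63)
    r=150+np.argmax(np.diff(g[150:175,c]))+.5; w=atz(p,(c,r),48); print(" plate",r,w,w[1]-45)
go([491,263,53],89)
E
```

```text
lip 178.5 [597.5 298.4  35. ] centre y 261.4288032080504
 low lip 304.5 [606. 224.  35.]
lip 178.5 [613.6 298.2  35. ] centre y 261.17976792879745
 low lip 304.5 [623.6 223.7  35. ]
lip 178.5 [629.6 297.9  35. ] centre y 260.9307775092714
 low lip 304.5 [641.1 223.5  35. ]
bed 125.5 [502.  327.3  20. ] 264.3389834597781
 plate 164.5 [500.7 309.   48. ] 263.9821199772976
bed 125.5 [524.3 327.   20. ] 263.989537466551
 plate 164.5 [520.5 308.7  48. ] 263.67420934202823
bed 126.5 [546.6 326.1  20. ] 263.0964497108017
 plate 164.5 [540.3 308.4  48. ] 263.36637200788306
t 8.3833 pos [492.6 264.1  71.7] rot [179.8  -0.1  89.1] shift cm [-0.1 -0.2  1.9] dist 1.9
turn [ 0. -0.  0.]
force [-0.4 -0.1 -2.7] w 15.88412989149561 29.999427795410156 q6 28.0
```

Call:
step_arm(plan=[-0.1,-0.15,1.0,0,0,0,0,0,0.8,0,0,0,0,0,0,0,0,0,0,0,0,0,0,0])

```text
time_s: 8.72
ee_pos: [489.7, 262.5, 51.3]
ee_rot: [-180.0, 0.0, 89.1]
force: [0.6, -0.4, -3.6]
gripper_width: 16.0
gripper_force: 30.0
```

Call:
step_arm(plan=[0,1.0,0,0,0,0,0,1.2,0,0,0,0,0,1.2,0,0,0,0,0,1.0,0,0,0,0,0,0,0,0,0,0])

```text
time_s: 9.13
ee_pos: [536.2, 262.1, 51.7]
ee_rot: [179.9, -0.0, 89.0]
force: [0.3, 1.1, -2.9]
gripper_width: 15.9
gripper_force: 30.0
```

Call:
step_arm(plan=[0,0.8,0,0,0,0,0,1.0,0,0,0,0,0,1.0,0,0,0,0,0,0.8,0,0,0,0,0,0,0,0,0,0])

```text
time_s: 9.55
ee_pos: [572.4, 261.5, 51.9]
ee_rot: [179.9, -0.0, 89.0]
force: [0.9, -0.1, -2.8]
gripper_width: 15.9
gripper_force: 30.0
```

Call:
step_arm(plan=[0,0.8,0,0,0,0,0,1.0,0,0,0,0,0,1.0,0,0,0,0,0,0.8,0,0,0,0,0,0,0,0,0,0])

```text
time_s: 9.97
ee_pos: [608.4, 260.9, 52.0]
ee_rot: [179.9, -0.0, 89.0]
force: [1.2, 0.8, -1.5]
gripper_width: 15.7
gripper_force: 30.0
```

No lateral force so far. I'll go on in smaller steps to the stop.

Call:
step_arm(plan=[0,0.6,0,0,0,0,0,0.8,0,0,0,0,0,0.6,0,0,0,0,0,0.4,0,0,0,0,0,0,0,0,0,0])

```text
time_s: 10.38
ee_pos: [631.1, 260.4, 51.9]
ee_rot: [179.9, -0.0, 89.1]
force: [0.5, -0.0, -2.9]
gripper_width: 16.1
gripper_force: 30.0
```

Call:
step_arm(plan=[0,0.3,0,0,0,0,0,0.3,0,0,0,0,0,0,0,0,0,0])

```text
time_s: 10.63
ee_pos: [636.5, 260.4, 52.0]
ee_rot: [180.0, -0.0, 89.1]
force: [0.0, -0.3, -2.8]
gripper_width: 15.8
gripper_force: 30.0
```

Call:
step_arm(plan=[0,0.2,0,0,0,0,0,0.1,0,0,0,0,0,0,0,0,0,0])

```text
time_s: 10.88
ee_pos: [639.2, 260.3, 51.9]
ee_rot: [180.0, 0.0, 89.1]
force: [-0.4, 0.5, -2.2]
gripper_width: 15.6
gripper_force: 30.0
```

Call:
step_arm(plan=[0,0.15,0,0,0,0,0,0,0,0,0,0])

```text
time_s: 11.05
ee_pos: [640.7, 260.3, 51.9]
ee_rot: [180.0, 0.0, 89.1]
force: [0.3, -0.7, -1.7]
gripper_width: 16.0
gripper_force: 30.0
```

Call:
step_arm(plan=[0,0.15,0,0,0,0,0,0,0,0,0,0])

```text
time_s: 11.22
ee_pos: [641.1, 260.3, 51.8]
ee_rot: [-179.9, 0.0, 89.1]
force: [-2.5, -0.4, -0.8]
gripper_width: 15.9
gripper_force: 30.0
```

Call:
step_arm(plan=[0,0.1,0,0,0,0,0,0,0,0,0,0])

```text
time_s: 11.38
ee_pos: [641.3, 260.2, 51.7]
ee_rot: [-179.8, 0.0, 89.0]
force: [-4.7, 0.1, -1.1]
gripper_width: 16.0
gripper_force: 30.0
```

The end stop is felt at x 641, where it was predicted (-4.7 N). Release and retreat.

Call:
step_arm(plan=[0,-0.1,0,0,0,0,0,0,0,0,0,0,0,0,0,0,0,0,0,0,0,0,0,0,0,0,0,0,0,0], hand=4)

```text
time_s: 11.8
ee_pos: [642.6, 260.2, 52.3]
ee_rot: [179.9, -0.0, 89.1]
force: [0.2, -0.8, 0.3]
gripper_width: 40.0
gripper_force: 0.0
```

Call:
step_arm(plan=[0,0,-0.5,0,0,0,0,0,-1.5,0,0,0,0,0,-3,0,0,0,0,0,-3,0,0,0,0,0,-3,0,0,0])

```text
time_s: 12.22
ee_pos: [641.9, 260.1, 163.3]
ee_rot: [-180.0, 0.0, 89.1]
force: [0.6, 0.5, 1.1]
gripper_width: 39.7
gripper_force: 0.0
```

Call:
step_arm(plan=[-3,0,-3,0,0,0,-3.5,0,-1,0,0,0,-3.5,0,0,0,0,0,0,0,0,0,0,0,0,0,0,0,0,0])

```text
time_s: 12.63
ee_pos: [640.6, 159.1, 202.4]
ee_rot: [179.9, -0.0, 88.9]
force: [-0.0, 0.5, -0.1]
gripper_width: 39.7
gripper_force: 0.0
```

```bash
python3 - <<'E'
from h import *
np.set_printoptions(precision=1,suppress=True)
p=viewer.grab_frame("wrist"); save(p,"end")
for k,z in dict(guide_empty_home=47,carrier_center=47).items():
    for d in viewer.pinpoint(k,p)[:2]: print(k,round(d["score"],2),np.array(d["location"]),atz(p,d["location"],z))
go([600,200,200],89)
E
```

```text
carrier_center 0.69 [282.6  74.5] [641.7 261.9  47. ]
t 12.7833 pos [640.4 161.6 201.2] rot [-180.    -0.    89.1] shift cm [ 3.8 -4.1  0.1] dist 5.6
turn [-0. -0.  0.]
force [ 0.5 -0.6  0.2] w 39.8692882734337 0.0 q6 14.0
```

View pics/end.png

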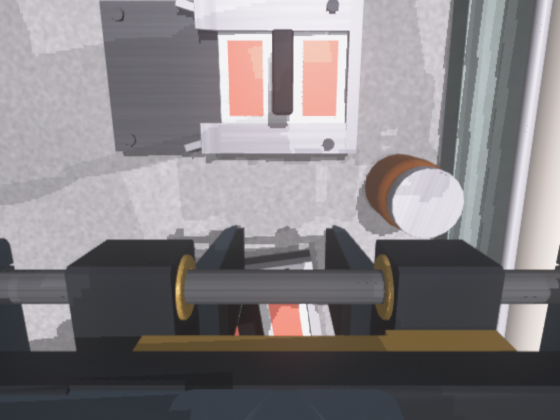

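The carrier (bar at (283,70)) lies under both lips with its leading edge at the stop (column ~347). The measured centre is (641.7, 261.9) against home at (642, 260.5). The gripper is clear.

```bash
python3 -c "
from workcell import env
print(env.job_done())"
```

```text
the job is handed in; nothing more can be done
None
```

The loose carrier is in the empty guide under both lips, against the end stop and released; my last measurement put it within about 2 mm of home, and I handed the job in at about 13 s, but no verdict was returned.

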